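# Cap the slip tank's wide neck with its camlock cap

### The arm

A 6-joint arm with a two-finger parallel gripper is mounted at the origin on the work surface. World frame = base frame: x ahead of the robot, y to its left, z up, the work surface at z = 0. Lengths are in m, angles in rad, forces in N, time in s.
With the tool pointing down it reaches from about 0.325 to 0.75 m from the base axis. Payload 7.6 kg.
Tool frame: the origin (TCP) lies on the centre line of the jaws, within the pads' length; the fingertips stand 22 mm ahead of it and the grasp point (between the pads) lies 3 mm ahead of it; z points along the fingers, y is the line along which they close (so a half turn about z gives the same grasp; the last joint's range is limited). The gripper opens to 85 mm and grips with 20 to 120 N. Pads are 22 mm wide; open, the fingers measure 114 mm over their backs; the gripper's body (76 mm by 85 mm) begins 54 mm behind the grasp point. The pads swing forward as they close: fully open they stand 13 mm farther back than shut.
Start: joints at [1.078, 0.052, 1.401, -0, 1.689, -0.07], TCP at [0.215, 0.479, 0.253] pointing down, gripper open.
Joint ranges: [-2.9, 2.9], [-0.91, 2.17], [0.12, 2.37], [-1.06, 4.2], [0.26, 2.73], [-2.93, 2.93]. Speed limits (rad/s): [2.57, 2.57, 3.01, 3.14, 3.14, 3.14].

### API

Orientations are given as a rotation vector (axis times angle).
In Python, from rig import r, viewer gives the robot as it stands.
- The arm moves only by the tool jog_arm, never from a script. Its argument "commands" is a list of rows, each an object of numbers: "gripper": the closure in counts, from 0 (fully open) to 255 (shut); "x", "y", "z": the shift along the tool's x, y, z in units of 60 mm (1.0 is 60 mm); "rx", "ry", "rz": the turn, a rotation vector about the tool's x, y, z in rad. A call has 1 to 12 rows; each row is the pose to reach, as a shift and turn from the pose commanded when the call began, along the tool's axes at that moment; what a row does not reach only later rows make up. A row lasts 1/8 s, in which the tool goes at most 62.5 mm and 10.7 degrees, less where a joint would pass 70% of its speed; a pose out of reach is approached as far as the arm can. A call with a gripper value outside its range is refused whole. The fingers move at their own pace and stop on an object; "newtons" is the grip in N (left out, the last holds). Time passes only in rows, so rows that repeat a pose let the fingers close. It gives the time, the measured TCP pose, the force, the opening and the grip force at its end, in the units of the state.
- r.state(): the state, without advancing time (a new reading comes with each control period).
- viewer.camera(name): name is "scene" or "side" or "wrist"; returns a dict with "img" (384x512x3 uint8, blue, green, red), "depth" (384x512 float32, m along the optical axis (not along the pixel's ray), 0 where there is no reading), "fx", "fy", "cx", "cy" (pixels), "position" and "rotation" of the camera in the world. Camera axes: x right, y down, z forward; pixel columns grow to the right and rows downward; lengths in m; the calibration is good to about 2 mm. A picture is of the moment at which its call begins.
- r.sign_off(): hands the job in; it is judged then, once.
The state is a dict: "time_s": time; "q": joint angles; "qd": joint speeds; "joint_torque": joint torques, N m; "tcp_pos": TCP position; "orientation": TCP orientation; "wrist_force": force on the tool from outside, world axes, zero at the start; "torque": the same for the moment, N m; "gripper_width": finger opening in m; "finger_force": force on a finger pad.
Only numpy, scipy, OpenCV 4.12 (cv2) and the standard library are available. Lean on these libraries where they do the work, as an engineer would, in place of code of your own. Each camera call takes 0.05 s, during which the arm holds its last target. There are 200 camera calls.

### The job

Close the slip tank: pick up the larger of the two camlock caps and push it fully home over the tank's wider grooved neck. Then swing its two cam arms fully down, one after the other, leaving the cap sitting straight and locked.

Things in the scene. Friction and masses are not known exactly. Their poses are not given: they have to be found in the camera images.
- cap: Larger camlock cap, aluminium, 0.35 kg, upright, mouth down: shell 63 mm across, socket 54 mm across and 48 deep, roof top 56 up; on it a round grip boss 36 across, 25 tall (top 81 up). Two steel cam arms hinge on its sides. Origin: centre of the lower rim; z up, arms on its +y and -y sides. A small cap of the same form (39 mm across) is a bystander.
- cam_left (a joint): Arm on the cap's +y side: flat bar 50 long, 14 wide, 7 mm thick, hinged about the cap's x axis 36 mm from its centre line, 25 above its rim. Rad: 0 = open stop, pointing outward, 30 deg above level; 0.52 level; 1.57 = closed stop, 60 deg below level. Pressed down from above it swings shut with 1 to 2 N and stays as left. On the neck, its cam nose enters the groove only with the cap home.
- cam_right (a joint): The same arm on the cap's -y side, same values. Either arm: a blunt tip some 22 mm across, pressing straight down 69 mm from the cap's centre line (33 mm outside the hinge), brings the arm to its closed stop when the tip's end is about 32 mm below the hinge, that is about 55 mm below the neck's top with the cap home.
- adaptor_top (a point): Centre of the top face of the wider grooved neck, z up: aluminium, 50 mm across, standing 90 above the lid of a low white tank (230 x 280, lid 60 above table), fixed. Top 8 mm taper in to 36 across; groove 18 to 38 below top. Cap home: socket roof rests here, cap origin 48 mm below; 2 mm play, any yaw. A thin neck (28 across, 50 tall) 157 mm away on the lid is a bystander.
Mind the look-alikes: they are no part of the job. What is shaped like the cap but orange or turquoise is not meant.

How it is judged:
On the way, in this order (a step that is already met when the one before it is completed fails the run):
1. the cap is fully home on the wider neck, both arms still open (z of cap in the frame of adaptor_top below -0.043 m and horizontal distance between cap and adaptor_top below 0.01 m and value of joint each of cam_left, cam_right below 0.9 rad), for 0.2 s.
2. one cam arm is down, the cap home (value of joint any of cam_left, cam_right above 1.2 rad and z of cap in the frame of adaptor_top below -0.043 m), for 0.2 s.
3. the other cam arm is down too (value of joint each of cam_left, cam_right above 1.2 rad), for 0.2 s.
At the end, for the whole second after the job is handed in: The larger cap is home on the wider neck (within 5 mm of full depth, 10 mm of centre, 10 degrees of upright) and at rest, with both cam arms down (each past 1.2 rad of its 1.57 rad swing) (all of step 3 and z of cap in the frame of adaptor_top below -0.043 m and horizontal distance between cap and adaptor_top below 0.01 m and angle between cap's own z axis and vertical below 0.175 rad and linear speed of cap below 0.02 m/s); the robot touches nothing.
It also fails if it takes over 45 s, if anything falls off the work surface, if the arm or the gripper's body presses on something with over 40 N, if the wrist force passes 120 N, or if a joint passes its speed limit or range.

## Working session

There is one attempt and no reset: what is moved stays moved. The work goes in short steps, Python scripts to look and compute and a tool call to move; the robot and the scene stay as the last step left them, time stands still between calls to the robot, and variables do not carry over. Pictures are saved under pics/ and viewed, at most 10 in all, crops included, and the job is handed in when it is done.

Besides the shell and the picture viewer there is one more tool, called as name([rows], argument=value, ...), one row to a line, values as JSON. jog_arm: Moves the arm, as the interface text tells. Its arguments: {"type":"object","properties":{"commands":{"type":"array"},"newtons":{"type":"number"}},"required":["commands"]}

```bash
mkdir -p pics; cat > h.py <<'E'
import numpy as np, cv2
from rig import r, viewer
def cloud(c):
    v,u=np.mgrid[:384,:512]; d=c["depth"]
    p=np.stack([(u-c["cx"])/c["fx"]*d,(v-c["cy"])/c["fy"]*d,d],-1)
    R=np.array(c["rotation"])
    if R.shape!=(3,3): R=cv2.Rodrigues(R)[0]
    w=p@R.T+np.array(c["position"]); w[d==0]=np.nan
    return w
E
python3 - <<'E'
from h import *
s=r.state();print(s)
a=[]
for n in("scene","side"):
    c=viewer.camera(n);a.append(c["img"]);np.savez(n+".npz",**c);print(n,c["position"],c["rotation"])
cv2.imwrite("pics/scene.png",a[0]);cv2.imwrite("pics/side.png",a[1])
E
```

```text
{'time_s': 0.0, 'q': array([ 1.07769607e+00,  5.28266304e-02,  1.40172059e+00, -5.10324444e-06,
        1.68860863e+00, -7.03042042e-02]), 'qd': array([-0.00151354,  0.0007324 ,  0.00151244, -0.00069628, -0.00235242,
       -0.00015453]), 'joint_torque': array([-5.66122690e-04, -3.81665111e+01, -3.60184658e+01, -1.15092780e-04,
        6.31625517e-03,  1.54606244e-05]), 'tcp_pos': array([0.21526917, 0.47854317, 0.2524798 ]), 'orientation': array([-6.59101555e-01, -3.07123499e+00,  2.36056737e-03]), 'wrist_force': array([ 0.48949112,  0.11289331, -0.06407861]), 'torque': array([0.05244724, 0.05557049, 0.01499658]), 'finger_force': 0.0, 'gripper_width': 0.08553820572650225}
scene [1.2663044 0.1962235 1.3035835] [-1.39042089 -2.32639722  0.76507849]
side [ 0.1183367  -1.01577075  0.96512499] [-2.31097019  0.44309461 -0.21606856]
```

View pics/scene.png

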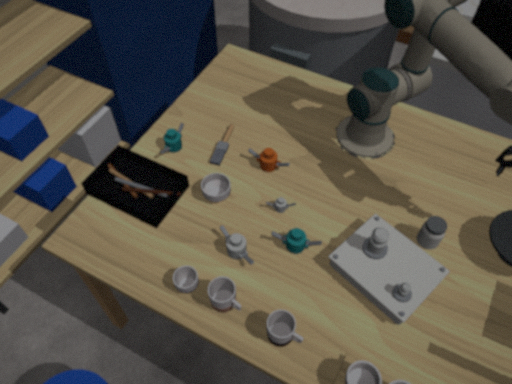

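View pics/side.png

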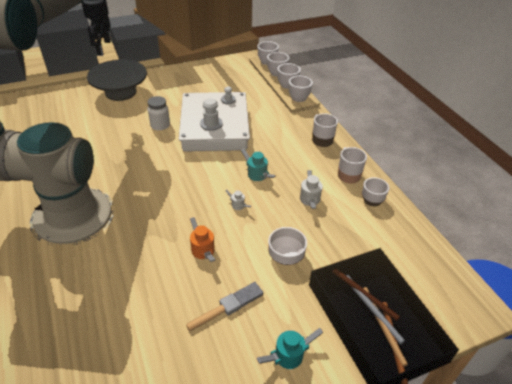

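The cap is the grey one at scene (236,244) and side (312,188), with the small cap at scene (281,204). The wide neck is at scene (377,238) and the thin neck at (403,291).

```bash
python3 - <<'E'
from h import *
for n,capb,neckb in(("scene",(205,215,268,270),(360,218,395,258)),("side",(292,165,335,215),(195,85,230,135))):
    c=dict(np.load(n+".npz")); w=cloud(c)
    for nm,b in(("cap",capb),("neck",neckb)):
        p=w[b[1]:b[3],b[0]:b[2]].reshape(-1,3); p=p[~np.isnan(p[:,0])]
        zt=np.sort(p[:,2])[-15:].mean()
        print(n,nm,"ztop",zt)
        for lo,hi in((zt-.006,zt+.01),(zt-.035,zt-.02)):
            q=p[(p[:,2]>lo)&(p[:,2]<hi)]; print(len(q),q.mean(0).round(4),q.min(0).round(3),q.max(0).round(3))
        if nm=="cap":
            q=p[(p[:,2]>.02)]; m=q[:,:2].mean(0); q=q[q[:,2]<.062]
            x=q[:,:2]-m; e=x[np.argsort(-(x**2).sum(1))[:40]]
            for k in e[::3]: print((k+m).round(3),end=" ")
            U,S,V=np.linalg.svd(e); print("dir",np.degrees(np.arctan2(V[0,1],V[0,0])))
        else:
            q=p[(p[:,2]>.05)]; print("lidz",np.median(q[:,2]))
E
```

```text
scene cap ztop 0.08339721643295529
79 [ 0.6704 -0.1877  0.0803] [ 0.652 -0.206  0.077] [ 0.687 -0.171  0.086]
179 [ 0.6761 -0.1842  0.0546] [ 0.636 -0.257  0.048] [ 0.7   -0.156  0.063]
[ 0.641 -0.265] [ 0.637 -0.26 ] [ 0.636 -0.257] [ 0.64  -0.255] [ 0.635 -0.25 ] [ 0.646 -0.255] [ 0.637 -0.249] [ 0.699 -0.11 ] [ 0.705 -0.114] [ 0.707 -0.116] [ 0.642 -0.246] [ 0.704 -0.118] [ 0.641 -0.243] [ 0.645 -0.245] dir 65.10202154614599
scene neck ztop 0.1525749187978501
114 [0.4905 0.1977 0.1494] [0.471 0.178 0.147] [0.514 0.218 0.154]
12 [0.5072 0.195  0.1289] [0.496 0.175 0.118] [0.512 0.217 0.133]
lidz 0.06264361226698067
side cap ztop 0.08288681868025458
83 [ 0.6645 -0.1861  0.0805] [ 0.648 -0.204  0.077] [ 0.682 -0.17   0.084]
179 [ 0.6587 -0.1952  0.0551] [ 0.632 -0.257  0.048] [ 0.696 -0.155  0.063]
[ 0.701 -0.108] [ 0.692 -0.11 ] [ 0.691 -0.113] [ 0.69  -0.115] [ 0.699 -0.123] [ 0.691 -0.12 ] [ 0.695 -0.124] [ 0.692 -0.125] [ 0.688 -0.127] [ 0.636 -0.261] [ 0.638 -0.259] [ 0.632 -0.257] [ 0.631 -0.254] [ 0.631 -0.248] dir -113.84101871295002
side neck ztop 0.15197736550635385
75 [0.4844 0.1968 0.1493] [0.463 0.177 0.146] [0.505 0.218 0.155]
31 [0.4816 0.1864 0.1232] [0.464 0.179 0.117] [0.502 0.195 0.132]
lidz 0.0617282821284425
```

```bash
cat >> h.py <<'E'
def go(target,yaw=None):
    "rows to take: shift in units (60 mm) in tool axes, and turn so that tool y points at world yaw (deg), tool down"
    s=r.state(); R=cv2.Rodrigues(s["orientation"])[0]
    print("t",s["time_s"],"tcp",s["tcp_pos"].round(4),"F",s["wrist_force"].round(1),"w",round(s["gripper_width"],4),"yaw_y",np.degrees(np.arctan2(R[1,1],R[0,1])).round(1))
    print("shift",(R.T@(np.array(target)-s["tcp_pos"])/.06).round(3))
    if yaw is not None:
        a=np.radians(yaw); y=np.array([np.cos(a),np.sin(a),0]); z=np.array([0,0,-1.]); T=np.stack([np.cross(y,z),y,z],1)
        print("turn",cv2.Rodrigues(R.T@T)[0].ravel().round(4))
E
python3 -c "
from h import *
go([.668,-.187,.22],-24)"
```

```text
t 0.1 tcp [0.2153 0.4786 0.2526] F [-0.1  1.1 -0.5] w 0.0851 yaw_y 65.8
shift [-11.432  -7.02    0.552]
turn [-1.1000e-03  1.0000e-03  1.5669e+00]
```

jog_arm([
  {"x": -11.43, "y": -7.02, "z": 0.55, "rz": 1.567, "gripper": 0},
  {"x": -11.43, "y": -7.02, "z": 0.55, "rz": 1.567},
  {"x": -11.43, "y": -7.02, "z": 0.55, "rz": 1.567},
  {"x": -11.43, "y": -7.02, "z": 0.55, "rz": 1.567},
  {"x": -11.43, "y": -7.02, "z": 0.55, "rz": 1.567},
  {"x": -11.43, "y": -7.02, "z": 0.55, "rz": 1.567},
  {"x": -11.43, "y": -7.02, "z": 0.55, "rz": 1.567},
  {"x": -11.43, "y": -7.02, "z": 0.55, "rz": 1.567},
  {"x": -11.43, "y": -7.02, "z": 0.55, "rz": 1.567},
  {"x": -11.43, "y": -7.02, "z": 0.55, "rz": 1.567},
  {"x": -11.43, "y": -7.02, "z": 0.55, "rz": 1.567},
  {"x": -11.43, "y": -7.02, "z": 0.55, "rz": 1.567},
])

```text
$.commands[0]: bad value
```

jog_arm([
  {"gripper": 0, "x": -0.7, "y": -0.4, "z": 0.0, "rx": 0.0, "ry": 0.0, "rz": 0.15},
  {"gripper": 0, "x": -1.4, "y": -0.8, "z": 0.0, "rx": 0.0, "ry": 0.0, "rz": 0.3},
])

```text
time_s: 0.35
tcp_pos: [0.2725, 0.3996, 0.2527]
orientation: [-1.116, -2.937, 0.002]
wrist_force: [0.4, 0.5, 0.7]
gripper_width: 0.0856
finger_force: 0.0
```

jog_arm([
  {"gripper": 0, "x": -0.95, "y": -0.25, "z": 0, "rx": 0, "ry": 0, "rz": 0.13},
  {"gripper": 0, "x": -1.9, "y": -0.5, "z": 0, "rx": 0, "ry": 0, "rz": 0.26},
  {"gripper": 0, "x": -2.85, "y": -0.75, "z": 0, "rx": 0, "ry": 0, "rz": 0.39},
  {"gripper": 0, "x": -3.8, "y": -1.0, "z": 0, "rx": 0, "ry": 0, "rz": 0.52},
  {"gripper": 0, "x": -4.75, "y": -1.25, "z": 0, "rx": 0, "ry": 0, "rz": 0.65},
  {"gripper": 0, "x": -5.7, "y": -1.5, "z": 0, "rx": 0, "ry": 0, "rz": 0.78},
  {"gripper": 0, "x": -6.65, "y": -1.75, "z": 0, "rx": 0, "ry": 0, "rz": 0.91},
  {"gripper": 0, "x": -7.6, "y": -2.0, "z": 0, "rx": 0, "ry": 0, "rz": 1.04},
  {"gripper": 0, "x": -8.55, "y": -2.25, "z": 0, "rx": 0, "ry": 0, "rz": 1.17},
  {"gripper": 0, "x": -9.5, "y": -2.5, "z": 0.2, "rx": 0, "ry": 0, "rz": 1.27},
  {"gripper": 0, "x": -9.5, "y": -2.5, "z": 0.5, "rx": 0, "ry": 0, "rz": 1.27},
])

```text
time_s: 1.72
tcp_pos: [0.6014, -0.0924, 0.2209]
orientation: [-2.641, -1.699, 0.003]
wrist_force: [0.4, 0.7, 0.3]
gripper_width: 0.0849
finger_force: 0.0
```

```bash
python3 - <<'E'
from h import *
go([.668,-.187,.20],-24)
c=viewer.camera("wrist");cv2.imwrite("pics/w1.png",c["img"]);w=cloud(c);np.savez("w1.npz",**c)
print(c["position"])
v=w[...,2]
ok=(v>.073)&(v<.09)&(np.hypot(w[...,0]-.668,w[...,1]+.187)<.04)
q=w[ok];print(len(q),np.median(q,0),q.min(0),q.max(0))
E
```

```text
t 1.725 tcp [ 0.6014 -0.0924  0.2209] F [0.4 0.7 0.3] w 0.0849 yaw_y -24.5
shift [-0.975  1.665  0.347]
turn [-0.0019  0.0009 -0.0083]
[ 0.62761703 -0.03279783  0.34071019]
542 [ 0.66699336 -0.17496165  0.07959601] [ 0.64738164 -0.19260858  0.07302678] [ 0.68234894 -0.16731836  0.08198944]
```

View pics/w1.png

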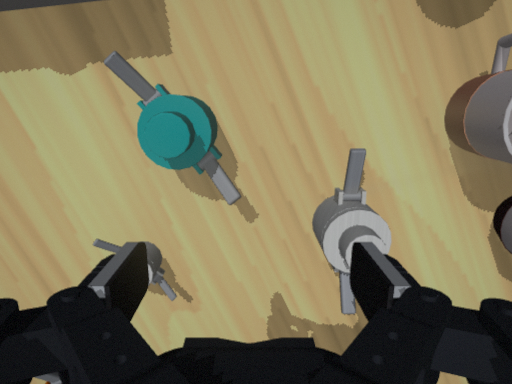

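The cap is at (352,232), partly behind the right finger, with its arms along the image's vertical. That means the tool's y axis is square to the arms, as wanted. Next I move above it.

jog_arm([
  {"gripper": 0, "x": -0.48, "y": 0.83, "z": 0.2, "rx": 0, "ry": 0, "rz": 0},
  {"gripper": 0, "x": -0.97, "y": 1.66, "z": 0.35, "rx": 0, "ry": 0, "rz": 0},
  {"gripper": 0, "x": -0.97, "y": 1.66, "z": 0.35, "rx": 0, "ry": 0, "rz": 0},
])

```text
time_s: 2.15
tcp_pos: [0.6674, -0.1843, 0.1975]
orientation: [-2.634, -1.702, 0.007]
wrist_force: [-0.6, 0.7, -0.8]
gripper_width: 0.0854
finger_force: 0.0
```

```bash
python3 - <<'E'
from h import *
c=viewer.camera("wrist");cv2.imwrite("pics/w2.png",c["img"]);w=cloud(c)
v=w[...,2]; d=np.hypot(w[...,0]-.668,w[...,1]+.187)
q=w[(v>.077)&(v<.086)&(d<.03)]
print(len(q),q.mean(0),q.min(0),q.max(0))
q=w[(v>.02)&(v<.062)&(d<.1)];u=q[np.hypot(q[:,0]-.668,q[:,1]+.187)>.045]
print(len(u)); x=u[:,:2]-u[:,:2].mean(0);print("dir",np.degrees(np.arctan2(*np.linalg.svd(x,full_matrices=False)[2][0][::-1])),u.min(0),u.max(0))
go([.668,-.187,.081],-24)
E
```

```text
1767 [ 0.66554995 -0.18505202  0.08005666] [ 0.64774265 -0.20327121  0.07703368] [ 0.6830193  -0.16812842  0.08253013]
1556
dir -113.6547123262715 [ 0.62761379 -0.26116708  0.0283855 ] [ 0.70403425 -0.10731195  0.04764269]
t 2.2 tcp [ 0.6673 -0.1826  0.1998] F [0.3 0.1 0.6] w 0.0854 yaw_y -24.2
shift [-0.062  0.049  1.98 ]
turn [-0.0042 -0.     -0.0031]
```

View pics/w2.png

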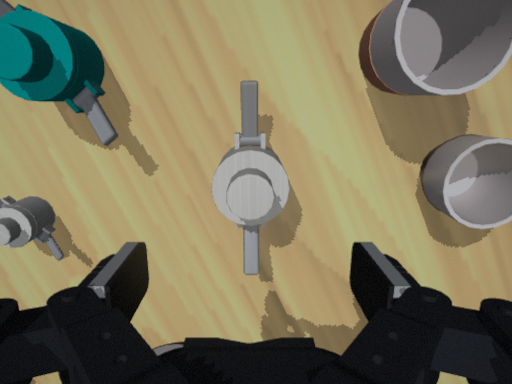

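The cap sits at (250,187) with its arms vertical in the image, midway between the fingers. Going down and gripping.

jog_arm([
  {"gripper": 0, "x": -0.05, "y": 0, "z": 0.5, "rx": 0, "ry": 0, "rz": 0},
  {"gripper": 0, "x": -0.05, "y": 0, "z": 1.1, "rx": 0, "ry": 0, "rz": 0},
  {"gripper": 0, "x": -0.05, "y": 0, "z": 1.6, "rx": 0, "ry": 0, "rz": 0},
  {"gripper": 0, "x": -0.05, "y": 0, "z": 1.97, "rx": 0, "ry": 0, "rz": 0},
  {"gripper": 0, "x": -0.05, "y": 0, "z": 1.97, "rx": 0, "ry": 0, "rz": 0},
  {"gripper": 255, "x": -0.05, "y": 0, "z": 1.97, "rx": 0, "ry": 0, "rz": 0},
  {"gripper": 255, "x": -0.05, "y": 0, "z": 1.97, "rx": 0, "ry": 0, "rz": 0},
  {"gripper": 255, "x": -0.05, "y": 0, "z": 1.97, "rx": 0, "ry": 0, "rz": 0},
  {"gripper": 255, "x": -0.05, "y": 0, "z": 1.97, "rx": 0, "ry": 0, "rz": 0},
  {"gripper": 255, "x": -0.05, "y": 0, "z": 1.97, "rx": 0, "ry": 0, "rz": 0},
  {"gripper": 255, "x": -0.05, "y": 0, "z": 1.97, "rx": 0, "ry": 0, "rz": 0},
], newtons=80)

```text
time_s: 3.58
tcp_pos: [0.6671, -0.1858, 0.086]
orientation: [2.636, 1.706, 0.003]
wrist_force: [-0.4, 0.7, 6.3]
gripper_width: 0.0333
finger_force: 80.3
```

jog_arm([
  {"gripper": 255, "x": 0, "y": 0, "z": -0.4, "rx": 0, "ry": 0, "rz": 0},
  {"gripper": 255, "x": 0, "y": 0, "z": -1.2, "rx": 0, "ry": 0, "rz": 0},
  {"gripper": 255, "x": 0, "y": 0, "z": -2.0, "rx": 0, "ry": 0, "rz": 0},
  {"gripper": 255, "x": 0, "y": 0, "z": -2.8, "rx": 0, "ry": 0, "rz": 0},
  {"gripper": 255, "x": 0, "y": 0, "z": -3.6, "rx": 0, "ry": 0, "rz": 0},
  {"gripper": 255, "x": 0, "y": 0, "z": -3.6, "rx": 0, "ry": 0, "rz": 0},
])

```text
time_s: 4.32
tcp_pos: [0.6671, -0.1859, 0.3051]
orientation: [2.632, 1.703, 0.008]
wrist_force: [0.7, 0.8, -3.9]
gripper_width: 0.0335
finger_force: 80.5
```

```bash
python3 - <<'E'
from h import *
a=viewer.camera("side");np.savez("s2.npz",**a);b=viewer.camera("scene");np.savez("c2.npz",**b);c=viewer.camera("wrist");np.savez("w3.npz",**c)
def proj(c,p):
    R=cv2.Rodrigues(np.array(c["rotation"]))[0] if np.array(c["rotation"]).shape!=(3,3) else c["rotation"]
    q=R.T@(np.array(p)-c["position"]);return int(c["fx"]*q[0]/q[2]+c["cx"]),int(c["fy"]*q[1]/q[2]+c["cy"])
t=r.state()["tcp_pos"];print(t)
im=[]
for c_ in(a,b):
    u,v=proj(c_,t-[0,0,.05]);print(u,v)
    u=min(max(u,60),451);v=min(max(v,60),323)
    im.append(cv2.resize(c_["img"][v-60:v+60,u-60:u+60],(300,300),interpolation=cv2.INTER_CUBIC))
im=np.hstack(im); im=np.vstack([im,cv2.resize(c["img"],(600,450))[150:450]])
cv2.imwrite("pics/l.png",im)
go([.487,.197,.30],-24)
E
```

```text
[ 0.66599413 -0.18553761  0.29690694]
319 131
234 207
t 4.475 tcp [ 0.666  -0.1855  0.2969] F [ 0.3  0.  -5.2] w 0.0333 yaw_y -24.2
shift [ 4.594 -5.334 -0.028]
turn [-0.0047  0.0003 -0.0032]
```

View pics/l.png

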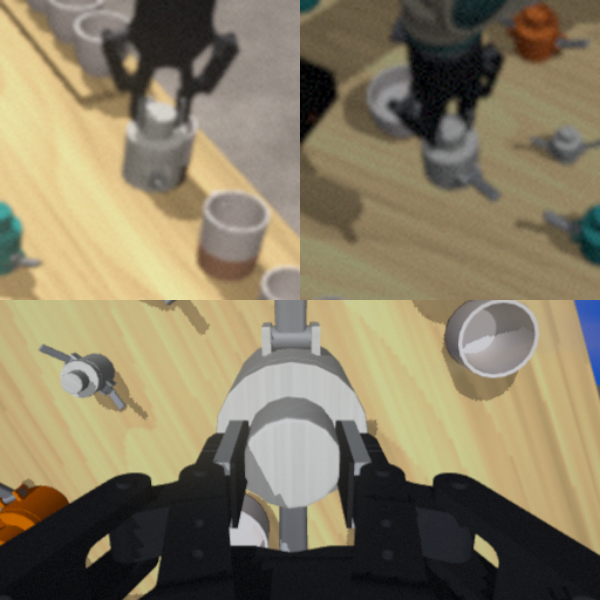

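The grip is good: the pads sit on both sides of the boss and the cap hangs straight. Next I move short of the neck, so the wrist camera can see it.

jog_arm([
  {"gripper": 255, "x": 0.3, "y": -0.5, "z": 0, "rx": 0, "ry": 0, "rz": 0},
  {"gripper": 255, "x": 0.75, "y": -1.3, "z": 0, "rx": 0, "ry": 0, "rz": 0},
  {"gripper": 255, "x": 1.2, "y": -2.1, "z": 0, "rx": 0, "ry": 0, "rz": 0},
  {"gripper": 255, "x": 1.65, "y": -2.9, "z": 0, "rx": 0, "ry": 0, "rz": 0},
  {"gripper": 255, "x": 2.1, "y": -3.7, "z": 0, "rx": 0, "ry": 0, "rz": 0},
  {"gripper": 255, "x": 2.5, "y": -4.5, "z": 0, "rx": 0, "ry": 0, "rz": 0},
  {"gripper": 255, "x": 2.8, "y": -5.0, "z": 0, "rx": 0, "ry": 0, "rz": 0},
  {"gripper": 255, "x": 2.9, "y": -5.3, "z": 0, "rx": 0, "ry": 0, "rz": 0},
  {"gripper": 255, "x": 2.9, "y": -5.3, "z": 0, "rx": 0, "ry": 0, "rz": 0},
  {"gripper": 255, "x": 2.9, "y": -5.3, "z": 0, "rx": 0, "ry": 0, "rz": 0},
])

```text
time_s: 5.72
tcp_pos: [0.4478, 0.1026, 0.2994]
orientation: [-2.638, -1.706, 0.002]
wrist_force: [0.6, -0.0, -2.6]
gripper_width: 0.0331
finger_force: 81.0
```

```bash
python3 - <<'E'
from h import *
c=viewer.camera("wrist");np.savez("w4.npz",**c);w=cloud(c);v=w[...,2]
s=r.state();t=s["tcp_pos"]
im=cv2.resize(c["img"],(640,480));cv2.imwrite("pics/w4.png",im)
d=np.hypot(w[...,0]-.487,w[...,1]-.197)
for lo,hi in((.146,.156),(.055,.066)):
    q=w[(v>lo)&(v<hi)&(d<.03)]
    if len(q): 
        (cx,cy),rad=cv2.minEnclosingCircle(q[:,:2].astype(np.float32));print(len(q),q.mean(0),"circ",cx,cy,rad,np.median(q[:,2]))
q=w[(v>.12)&(v<.156)&(d<.035)];(cx,cy),rad=cv2.minEnclosingCircle(q[:,:2].astype(np.float32));print("all",cx,cy,rad)
dc=np.hypot(w[...,0]-t[0],w[...,1]-t[1])
q=w[(dc<.04)&(v>t[2]-.06)&(v<t[2]+.02)];h,e=np.histogram(q[:,2]-t[2],bins=np.arange(-.06,.022,.002));print([(round(a,3),b) for a,b in zip(e,h) if b])
go([.487,.197,.30],-24)
E
```

```text
2188 [0.48623544 0.20240379 0.14888943] circ 0.4854298233985901 0.19982890784740448 0.021559584885835648 0.14902122806389445
21 [0.48768128 0.18369442 0.0655861 ] circ 0.486174076795578 0.19440048933029175 0.02928891032934189 0.06572621495700004
all 0.4854583144187927 0.20008817315101624 0.025101033970713615
[(np.float64(-0.06), np.int64(118)), (np.float64(-0.058), np.int64(492)), (np.float64(-0.056), np.int64(248)), (np.float64(-0.054), np.int64(229)), (np.float64(-0.052), np.int64(58)), (np.float64(-0.05), np.int64(82)), (np.float64(-0.048), np.int64(56)), (np.float64(-0.046), np.int64(85)), (np.float64(-0.044), np.int64(69)), (np.float64(-0.042), np.int64(103)), (np.float64(-0.04), np.int64(70)), (np.float64(-0.038), np.int64(63)), (np.float64(-0.036), np.int64(95)), (np.float64(-0.034), np.int64(264)), (np.float64(-0.032), np.int64(3656)), (np.float64(-0.03), np.int64(267)), (np.float64(-0.028), np.int64(80)), (np.float64(-0.026), np.int64(96)), (np.float64(-0.024), np.int64(100)), (np.float64(-0.022), np.int64(87)), (np.float64(-0.02), np.int64(159)), (np.float64(-0.018), np.int64(163)), (np.float64(-0.016), np.int64(201)), (np.float64(-0.014), np.int64(223)), (np.float64(-0.012), np.int64(243)), (np.float64(-0.01), np.int64(286)), (np.float64(-0.008), np.int64(2622)), (np.float64(-0.006), np.int64(2867)), (np.float64(-0.004), np.int64(194)), (np.float64(-0.002), np.int64(212)), (np.float64(0.0), np.int64(197)), (np.float64(0.002), np.int64(244)), (np.float64(0.004), np.int64(227)), (np.float64(0.006), np.int64(205)), (np.float64(0.008), np.int64(190)), (np.float64(0.01), np.int64(182)), (np.float64(0.012), np.int64(210)), (np.float64(0.014), np.int64(764)), (np.float64(0.016), np.int64(212)), (np.float64(0.018), np.int64(208))]
t 5.775 tcp [0.448  0.1025 0.2995] F [-0.2  0.2 -3.5] w 0.033 yaw_y -24.3
shift [ 1.703 -0.054 -0.01 ]
turn [-0.0007  0.0007 -0.0044]
```

View pics/w4.png

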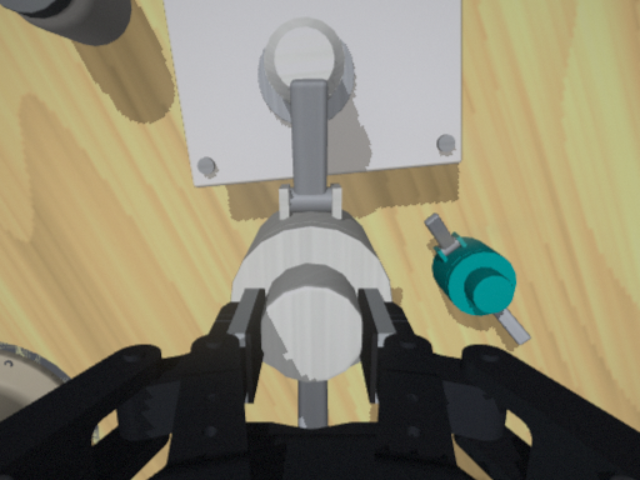

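The wrist view shows the neck at (305,65), partly behind the cap arm. The boss is gripped at (312,340), well centred.

```bash
python3 - <<'E'
from h import *
from scipy.optimize import least_squares
w=cloud(dict(np.load("w4.npz")));v=w[...,2];t=np.array([.448,.1025,.2995])
def fit(m,rad,g):
    # rim pixels: robust circle from edge of mask
    e=(m.astype(np.uint8)-cv2.erode(m.astype(np.uint8),np.ones((3,3)))).astype(bool); p=w[e]
    s=least_squares(lambda x:np.hypot(p[:,0]-x[0],p[:,1]-x[1])-rad,g[:2],loss="soft_l1",f_scale=.001)
    return s.x.round(4),len(p),w[m].mean(0).round(4)
d=np.hypot(w[...,0]-t[0],w[...,1]-t[1]);dn=np.hypot(w[...,0]-.486,w[...,1]-.199)
print("boss",fit((d<.03)&(abs(v-t[2]+.0065)<.003),.018,t))
print("roof",fit((d<.045)&(abs(v-t[2]+.031)<.003),.0315,t))
print("neck",fit((dn<.03)&(abs(v-.149)<.0025),.018,[.486,.199]))
R=cv2.Rodrigues(r.state()["orientation"])[0];print(R.round(4))
E
```

```text
boss (array([0.4465, 0.1032]), 824, array([0.4472, 0.1039, 0.2934]))
roof (array([0.4446, 0.0994]), 654, array([0.4536, 0.1186, 0.2685]))
neck (array([0.4854, 0.2006]), 364, array([0.4862, 0.2023, 0.149 ]))
[[ 4.108e-01  9.117e-01 -9.000e-04]
 [ 9.117e-01 -4.108e-01 -4.000e-04]
 [-7.000e-04 -7.000e-04 -1.000e+00]]
```

jog_arm([
  {"gripper": 255, "x": 0.6, "y": -0.03, "z": 0, "rx": 0, "ry": 0, "rz": 0},
  {"gripper": 255, "x": 1.3, "y": -0.06, "z": 0, "rx": 0, "ry": 0, "rz": 0},
  {"gripper": 255, "x": 1.74, "y": -0.08, "z": 0, "rx": 0, "ry": 0, "rz": 0},
  {"gripper": 255, "x": 1.74, "y": -0.08, "z": 0.3, "rx": 0, "ry": 0, "rz": 0},
  {"gripper": 255, "x": 1.74, "y": -0.08, "z": 0.6, "rx": 0, "ry": 0, "rz": 0},
  {"gripper": 255, "x": 1.74, "y": -0.08, "z": 0.9, "rx": 0, "ry": 0, "rz": 0},
  {"gripper": 255, "x": 1.74, "y": -0.08, "z": 1.05, "rx": 0, "ry": 0, "rz": 0},
  {"gripper": 255, "x": 1.74, "y": -0.08, "z": 1.15, "rx": 0, "ry": 0, "rz": 0},
  {"gripper": 255, "x": 1.74, "y": -0.08, "z": 1.25, "rx": 0, "ry": 0, "rz": 0},
])

```text
time_s: 6.9
tcp_pos: [0.4861, 0.2005, 0.2254]
orientation: [2.637, 1.707, 0.002]
wrist_force: [0.2, -0.2, -3.8]
gripper_width: 0.0333
finger_force: 81.1
```

jog_arm([
  {"gripper": 255, "x": 0, "y": 0, "z": 0.1, "rx": 0, "ry": 0, "rz": 0},
  {"gripper": 255, "x": 0, "y": 0, "z": 0.2, "rx": 0, "ry": 0, "rz": 0},
  {"gripper": 255, "x": 0, "y": 0, "z": 0.3, "rx": 0, "ry": 0, "rz": 0},
  {"gripper": 255, "x": 0, "y": 0, "z": 0.4, "rx": 0, "ry": 0, "rz": 0},
  {"gripper": 255, "x": 0, "y": 0, "z": 0.5, "rx": 0, "ry": 0, "rz": 0},
  {"gripper": 255, "x": 0, "y": 0, "z": 0.5, "rx": 0, "ry": 0, "rz": 0},
])

```text
time_s: 7.65
tcp_pos: [0.4857, 0.2005, 0.1944]
orientation: [-2.637, -1.707, 0.002]
wrist_force: [0.7, 0.2, -3.2]
gripper_width: 0.033
finger_force: 81.1
```

jog_arm([
  {"gripper": 255, "x": 0, "y": 0, "z": 0.06, "rx": 0, "ry": 0, "rz": 0},
  {"gripper": 255, "x": 0, "y": 0, "z": 0.1, "rx": 0, "ry": 0, "rz": 0},
  {"gripper": 255, "x": 0, "y": 0, "z": 0.13, "rx": 0, "ry": 0, "rz": 0},
  {"gripper": 255, "x": 0, "y": 0, "z": 0.13, "rx": 0, "ry": 0, "rz": 0},
])

```text
time_s: 8.15
tcp_pos: [0.486, 0.2006, 0.188]
orientation: [2.637, 1.707, 0.001]
wrist_force: [-1.8, -0.3, 2.0]
gripper_width: 0.0332
finger_force: 81.6
```

jog_arm([
  {"gripper": 255, "x": 0, "y": 0, "z": 0.04, "rx": 0, "ry": 0, "rz": 0},
  {"gripper": 255, "x": 0, "y": 0, "z": 0.04, "rx": 0, "ry": 0, "rz": 0},
  {"gripper": 255, "x": 0, "y": 0, "z": 0.04, "rx": 0, "ry": 0, "rz": 0},
])

```text
time_s: 8.52
tcp_pos: [0.4861, 0.2007, 0.1879]
orientation: [2.637, 1.707, 0.004]
wrist_force: [-10.1, -3.0, 14.2]
gripper_width: 0.033
finger_force: 82.8
```

Firm contact at the expected depth. I release, rise and check.

jog_arm([
  {"gripper": 0, "x": 0, "y": 0, "z": -0.02, "rx": 0, "ry": 0, "rz": 0},
  {"gripper": 0, "x": 0, "y": 0, "z": -0.02, "rx": 0, "ry": 0, "rz": 0},
  {"gripper": 0, "x": 0, "y": 0, "z": -0.02, "rx": 0, "ry": 0, "rz": 0},
  {"gripper": 0, "x": 0, "y": 0, "z": -0.02, "rx": 0, "ry": 0, "rz": 0},
  {"gripper": 0, "x": 0, "y": 0, "z": -0.3, "rx": 0, "ry": 0, "rz": 0},
  {"gripper": 0, "x": 0, "y": 0, "z": -0.8, "rx": 0, "ry": 0, "rz": 0},
  {"gripper": 0, "x": 0, "y": 0, "z": -1.4, "rx": 0, "ry": 0, "rz": 0},
  {"gripper": 255, "x": 0, "y": 0, "z": -1.7, "rx": 0, "ry": 0, "rz": 0},
  {"gripper": 255, "x": 0, "y": 0, "z": -1.7, "rx": 0, "ry": 0, "rz": 0},
])

```text
time_s: 9.65
tcp_pos: [0.4863, 0.2007, 0.2884]
orientation: [2.637, 1.707, 0.005]
wrist_force: [0.1, -0.3, 0.1]
gripper_width: 0.0518
finger_force: 0.0
```

```bash
cat > look.py <<'E'
from h import *
import sys
c=viewer.camera("wrist");w=cloud(c);v=w[...,2]
cv2.imwrite(sys.argv[1],c["img"])
d=np.hypot(w[...,0]-.486,w[...,1]-.2)
q=w[(d<.03)&(v>.178)&(v<.2)]
print("boss",len(q),q.mean(0) if len(q) else 0,cv2.minEnclosingCircle(q[:,:2].astype(np.float32)) if len(q) else 0)
if len(q)>50: print("tilt",np.linalg.lstsq(np.c_[q[:,:2],np.ones(len(q))],q[:,2],rcond=None)[0][:2])
q=w[(d<.035)&(v>.15)&(v<.168)];print("roof",len(q),np.median(q[:,2]))
u=np.array([.411,.912]);a=(w[...,:2]-[.486,.2])@u;l=(w[...,:2]-[.486,.2])@np.array([.912,-.411])
for sgn in(1,-1):
    q=w[(abs(l)<.01)&(sgn*a>.042)&(sgn*a<.1)&(v>.085)&(v<.2)];print("arm",sgn,len(q),q.min(0) if len(q) else 0,q.max(0) if len(q) else 0)
E
python3 look.py pics/w5.png; python3 - <<'E'
from h import *
for s in(1,-1): go([.486+s*.069*.411,.2+s*.069*.912,.22],-24)
E
```

```text
boss 1931 [0.4849697  0.20139558 0.18202208] ((0.4849472641944885, 0.20072536170482635), 0.01802315190434456)
tilt [-0.00703442 -0.01087334]
roof 2977 0.15713237739352454
arm 1 998 [0.49533951 0.23472086 0.12571877] [0.52343677 0.27913373 0.14677969]
arm -1 800 [0.44671784 0.12488525 0.13006346] [0.47364081 0.16417724 0.14994568]
t 9.7 tcp [0.4859 0.2006 0.2866] F [-0.1  0.8 -0.2] w 0.0436 yaw_y -24.2
shift [1.142 0.007 1.111]
turn [ 0.0001 -0.0001 -0.0031]
t 9.7 tcp [0.4859 0.2006 0.2866] F [-0.1  0.8 -0.2] w 0.0436 yaw_y -24.2
shift [-1.159  0.004  1.111]
turn [ 0.0001 -0.0001 -0.0031]
```

View pics/w5.png

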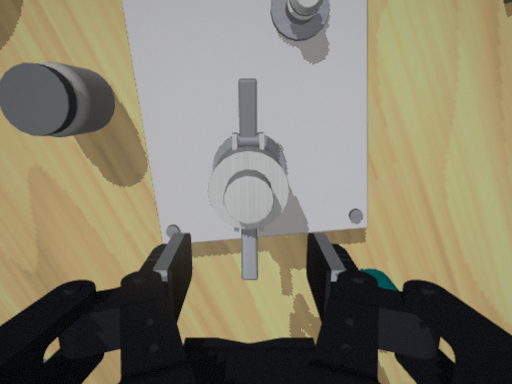

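The cap is home: boss top at 0.182, upright, both arms open at (247,110) and (250,255). The shut fingers go over the +y side arm.

jog_arm([
  {"gripper": 255, "x": 0.6, "y": -0.01, "z": 0, "rx": 0, "ry": 0, "rz": 0},
  {"gripper": 255, "x": 1.17, "y": -0.01, "z": 0.3, "rx": 0, "ry": 0, "rz": 0},
  {"gripper": 255, "x": 1.17, "y": -0.01, "z": 0.9, "rx": 0, "ry": 0, "rz": 0},
  {"gripper": 255, "x": 1.17, "y": -0.01, "z": 1.4, "rx": 0, "ry": 0, "rz": 0},
  {"gripper": 255, "x": 1.17, "y": -0.01, "z": 1.6, "rx": 0, "ry": 0, "rz": 0},
  {"gripper": 255, "x": 1.17, "y": -0.01, "z": 1.6, "rx": 0, "ry": 0, "rz": 0},
], newtons=40)

```text
time_s: 10.45
tcp_pos: [0.5137, 0.2646, 0.1898]
orientation: [-2.637, -1.707, 0.004]
wrist_force: [0.4, 0.9, -0.6]
gripper_width: 0.0001
finger_force: 0.0
```

```bash
python3 -c "
from h import *
go([.514,.2648,.117],-24)"
```

```text
t 10.45 tcp [0.5137 0.2646 0.1898] F [ 0.4  0.9 -0.6] w 0.0001 yaw_y -24.2
shift [0.007 0.006 1.213]
turn [-0.0016  0.0017 -0.0032]
```

jog_arm([
  {"gripper": 255, "x": 0, "y": 0, "z": 0.15, "rx": 0, "ry": 0, "rz": 0},
  {"gripper": 255, "x": 0, "y": 0, "z": 0.3, "rx": 0, "ry": 0, "rz": 0},
  {"gripper": 255, "x": 0, "y": 0, "z": 0.45, "rx": 0, "ry": 0, "rz": 0},
  {"gripper": 255, "x": 0, "y": 0, "z": 0.6, "rx": 0, "ry": 0, "rz": 0},
  {"gripper": 255, "x": 0, "y": 0, "z": 0.75, "rx": 0, "ry": 0, "rz": 0},
  {"gripper": 255, "x": 0, "y": 0, "z": 0.9, "rx": 0, "ry": 0, "rz": 0},
  {"gripper": 255, "x": 0, "y": 0, "z": 1.0, "rx": 0, "ry": 0, "rz": 0},
])

```text
time_s: 11.32
tcp_pos: [0.514, 0.2648, 0.1302]
orientation: [-2.637, -1.707, 0.001]
wrist_force: [0.0, 0.3, 1.4]
gripper_width: -0.0001
finger_force: 0.6
```

jog_arm([
  {"gripper": 255, "x": 0, "y": 0, "z": 0.08, "rx": 0, "ry": 0, "rz": 0},
  {"gripper": 255, "x": 0, "y": 0, "z": 0.15, "rx": 0, "ry": 0, "rz": 0},
  {"gripper": 255, "x": 0, "y": 0, "z": 0.2, "rx": 0, "ry": 0, "rz": 0},
  {"gripper": 255, "x": 0, "y": 0, "z": 0.2, "rx": 0, "ry": 0, "rz": 0},
])

```text
time_s: 11.82
tcp_pos: [0.514, 0.2649, 0.1186]
orientation: [-2.637, -1.707, 0.0]
wrist_force: [0.2, 1.2, 0.1]
gripper_width: 0.0001
finger_force: 0.5
```

jog_arm([
  {"gripper": 255, "x": 0, "y": 0, "z": 0.03, "rx": 0, "ry": 0, "rz": 0},
  {"gripper": 255, "x": 0, "y": 0, "z": 0.05, "rx": 0, "ry": 0, "rz": 0},
  {"gripper": 255, "x": 0, "y": 0, "z": 0.05, "rx": 0, "ry": 0, "rz": 0},
])

```text
time_s: 12.2
tcp_pos: [0.5141, 0.2649, 0.1158]
orientation: [-2.637, -1.707, 0.0]
wrist_force: [-0.2, 1.4, 0.5]
gripper_width: -0.0005
finger_force: 0.4
```

jog_arm([
  {"gripper": 255, "x": 0, "y": 0, "z": 0.03, "rx": 0, "ry": 0, "rz": 0},
  {"gripper": 255, "x": 0, "y": 0, "z": 0.03, "rx": 0, "ry": 0, "rz": 0},
  {"gripper": 255, "x": 0, "y": 0, "z": -0.5, "rx": 0, "ry": 0, "rz": 0},
  {"gripper": 255, "x": 0, "y": 0, "z": -1.4, "rx": 0, "ry": 0, "rz": 0},
  {"gripper": 255, "x": -0.6, "y": 0, "z": -2.4, "rx": 0, "ry": 0, "rz": 0},
  {"gripper": 255, "x": -1.4, "y": 0, "z": -2.9, "rx": 0, "ry": 0, "rz": 0},
  {"gripper": 255, "x": -1.4, "y": 0, "z": -2.9, "rx": 0, "ry": 0, "rz": 0},
])

```text
time_s: 13.08
tcp_pos: [0.48, 0.1866, 0.2942]
orientation: [2.638, 1.702, 0.011]
wrist_force: [0.5, 0.4, -0.7]
gripper_width: -0.0001
finger_force: 0.0
```

```bash
python3 look.py pics/w6.png; python3 - <<'E'
from h import *
go([.4853-.070*.411,.201-.070*.912,.19],-24)
E
```

```text
boss 1936 [0.48488218 0.20116619 0.18203372] ((0.4845890700817108, 0.20049886405467987), 0.01797415502369404)
tilt [-0.00309109 -0.00872682]
roof 2999 0.1571603289864007
arm 1 435 [0.49567143 0.23451898 0.08718661] [0.51613762 0.26288605 0.12524315]
arm -1 289 [0.45625495 0.14629697 0.12718732] [0.4765238  0.16566238 0.13993327]
t 13.125 tcp [0.4798 0.1875 0.2916] F [ 0.1  0.5 -0.1] w 0.0001 yaw_y -24.3
shift [-0.928 -0.014  1.69 ]
turn [ 0.0025 -0.0024 -0.0048]
```

View pics/w6.png

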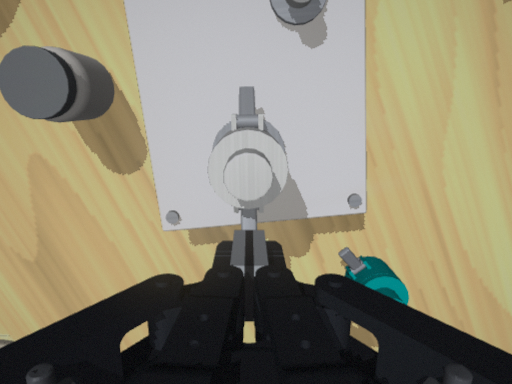

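The arm at the top, (247,105), is down (foreshortened), and the cap is still home. Now the other one.

jog_arm([
  {"gripper": 255, "x": -0.93, "y": -0.01, "z": 0.1, "rx": 0, "ry": 0, "rz": 0},
  {"gripper": 255, "x": -0.93, "y": -0.01, "z": 0.7, "rx": 0, "ry": 0, "rz": 0},
  {"gripper": 255, "x": -0.93, "y": -0.01, "z": 1.3, "rx": 0, "ry": 0, "rz": 0},
  {"gripper": 255, "x": -0.93, "y": -0.01, "z": 1.69, "rx": 0, "ry": 0, "rz": 0},
  {"gripper": 255, "x": -0.93, "y": -0.01, "z": 1.9, "rx": 0, "ry": 0, "rz": 0},
  {"gripper": 255, "x": -0.93, "y": -0.01, "z": 2.05, "rx": 0, "ry": 0, "rz": 0},
  {"gripper": 255, "x": -0.93, "y": -0.01, "z": 2.2, "rx": 0, "ry": 0, "rz": 0},
  {"gripper": 255, "x": -0.93, "y": -0.01, "z": 2.35, "rx": 0, "ry": 0, "rz": 0},
  {"gripper": 255, "x": -0.93, "y": -0.01, "z": 2.5, "rx": 0, "ry": 0, "rz": 0},
  {"gripper": 255, "x": -0.93, "y": -0.01, "z": 2.65, "rx": 0, "ry": 0, "rz": 0},
  {"gripper": 255, "x": -0.93, "y": -0.01, "z": 2.75, "rx": 0, "ry": 0, "rz": 0},
])

```text
time_s: 14.5
tcp_pos: [0.4562, 0.1375, 0.1243]
orientation: [-2.637, -1.707, 0.001]
wrist_force: [-0.4, -0.4, 1.4]
gripper_width: -0.0002
finger_force: 0.6
```

Needs about 10 mm more, then up and away.

jog_arm([
  {"gripper": 255, "x": 0, "y": 0, "z": 0.08, "rx": 0, "ry": 0, "rz": 0},
  {"gripper": 255, "x": 0, "y": 0, "z": 0.14, "rx": 0, "ry": 0, "rz": 0},
  {"gripper": 255, "x": 0, "y": 0, "z": 0.17, "rx": 0, "ry": 0, "rz": 0},
  {"gripper": 255, "x": 0, "y": 0, "z": 0.17, "rx": 0, "ry": 0, "rz": 0},
  {"gripper": 255, "x": 0, "y": 0, "z": -0.5, "rx": 0, "ry": 0, "rz": 0},
  {"gripper": 255, "x": 0, "y": 0, "z": -1.4, "rx": 0, "ry": 0, "rz": 0},
  {"gripper": 255, "x": 0, "y": 0, "z": -2.3, "rx": 0, "ry": 0, "rz": 0},
  {"gripper": 255, "x": -0.7, "y": 0, "z": -3.0, "rx": 0, "ry": 0, "rz": 0},
  {"gripper": 255, "x": -0.7, "y": 0, "z": -3.0, "rx": 0, "ry": 0, "rz": 0},
])

```text
time_s: 15.62
tcp_pos: [0.4396, 0.0981, 0.3093]
orientation: [2.636, 1.702, 0.012]
wrist_force: [-0.8, 0.0, 0.3]
gripper_width: 0.0001
finger_force: 0.0
```

```bash
python3 look.py pics/w7.png
```

```text
boss 2334 [0.48459805 0.20023409 0.18209493] ((0.48465266823768616, 0.20028303563594818), 0.01800268143415451)
tilt [0.0030927  0.00334112]
roof 3285 0.15719418230806936
arm 1 0 0 0
arm -1 368 [0.45346319 0.13932455 0.08594696] [0.47415925 0.16424081 0.12444164]
```

View pics/w7.png

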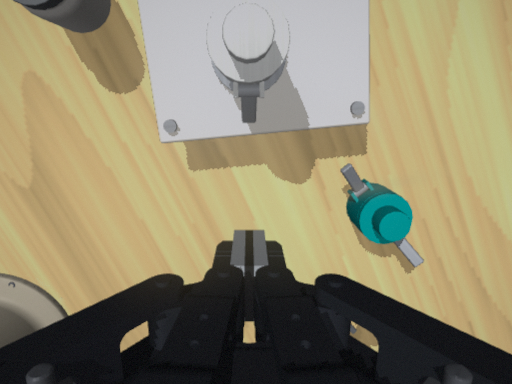

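The second arm at (249,103) is down too. The cap is level and home, and the gripper is clear.

```bash
python3 -c "
from h import *
print(r.sign_off())"
```

```text
the job is handed in; nothing more can be done
None
```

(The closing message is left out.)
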